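# Clear the loose nuts off the work board into the parts tray

## Task

Three big hex nuts were left on the plywood work board: with the closed fingers, push each of them along the board and off its side edge so that all three drop into the low open parts tray standing against it. Push gently and do not squeeze, pick up or lift a nut. Leave the upright socket and the round bearing that stand on the board where they are, and finish with the hand clear of everything.

Things in the scene. Friction and masses are not known exactly. Their poses are not given: they have to be found in the camera images.
- board: plywood work board, fixed to the bench, 240 mm along its x, 300 mm along its y, 40 mm high; origin at the centre of its underside, on the bench top (z = 0), so its flat top is 40 mm above the origin. Its x and y axes are level and it may be turned up to 0.2 rad on the bench
- tray: low open aluminium tray, fixed, 240 mm along its x, 130 mm along its y, 24 mm high, walls and floor 4 mm; origin at the centre of its underside, on the bench top. It stands along the board's +y or -y side (which one changes), 3 mm off it, axes parallel to the board's; its rim is 16 mm below the board's top, so a nut pushed over that edge drops in
- socket_set: black rail of small sockets, fixed, along the board's other y side, 220 mm along its x, 130 mm along its y, 52 mm high over the sockets; origin at the centre of its underside. Not for the nuts
- nut1_center (a point): plain steel hex nut, 30 mm across flats, 34.6 mm across corners, 16 mm thick, with a 20 mm hole, about 64 g; lies flat on the board at the start. The point is its centre, 8 mm above its underside
- nut2_center (a point): as nut1: plain steel hex nut, 30 mm across flats, 34.6 mm across corners, 16 mm thick, with a 20 mm hole, about 64 g; lies flat on the board at the start. The point is its centre, 8 mm above its underside
- nut3_center (a point): as nut1: plain steel hex nut, 30 mm across flats, 34.6 mm across corners, 16 mm thick, with a 20 mm hole, about 64 g; lies flat on the board at the start. The point is its centre, 8 mm above its underside
- socket: smooth round steel spanner socket standing upright on the board, 28 mm diameter, 38 mm high, loose; origin at the centre of its underside. To be left alone
- bearing: round steel ball bearing lying flat on the board, 40 mm outside diameter, 18 mm hole, 14 mm high, loose; origin at the centre of its underside. To be left alone

How it is judged:
At the end, for the whole second after the job is handed in: the centres of all three nuts are inside the tray's walls in its x and y and below the level of the board's top (40 mm above the bench), the nuts are at rest, and socket and bearing are within 15 mm of where they started (x of nut1_center in the frame of tray between -0.116 and 0.116 m and y of nut1_center in the frame of tray between -0.061 and 0.061 m and z of each of nut1_center, nut2_center, nut3_center in the frame of tray below 0.04 m and linear speed of each of nut1, nut2, nut3 below 0.02 m/s and x of nut2_center in the frame of tray between -0.116 and 0.116 m and y of nut2_center in the frame of tray between -0.061 and 0.061 m and x of nut3_center in the frame of tray between -0.116 and 0.116 m and y of nut3_center in the frame of tray between -0.061 and 0.061 m and distance of each of socket, bearing from where it was at the start of the episode below 0.015 m); the robot touches nothing.
It fails at once if a nut is lifted (its centre rises 18 mm or more above its height when lying flat on the board) (height (world z) of any of nut1_center, nut2_center, nut3_center above 0.066 m).
It fails at once if a nut is squeezed or struck hard (over 15 N between the fingers and it) (contact force between the fingers and nut1 above 15 N or contact force between the fingers and nut2 above 15 N or contact force between the fingers and nut3 above 15 N).
It fails at once if a bystander is moved by more than 15 mm (distance of any of socket, bearing from where it was at the start of the episode above 0.015 m).
It fails at once if the socket on the board is tipped over (angle between socket's own z axis and vertical above 0.5 rad).
It also fails if it takes over 64 s, if anything falls off the work surface, if the arm or the gripper's body presses on something with over 40 N, if the wrist force passes 120 N, or if a joint passes its speed limit or range.

## Robot

A 7-joint arm with a two-finger parallel gripper is mounted at the origin on the work surface. World frame = base frame: x ahead of the robot, y to its left, z up, the work surface at z = 0. Lengths are in m, angles in rad, forces in N, time in s.
With the tool pointing down it reaches from about 0.4 to 0.875 m from the base axis. Payload 19.3 kg.
Tool frame: the origin (TCP) lies at the very end of the fingers, on their centre line; the grasp point (between the pads) lies 19 mm behind it; z points along the fingers, y is the line along which they close (so a half turn about z gives the same grasp; the last joint's range is limited). The gripper opens to 85 mm and grips with 20 to 120 N. Pads are 22 mm wide; open, the fingers measure 114 mm over their backs; the gripper's body (76 mm by 85 mm) begins 54 mm behind the grasp point. The pads swing forward as they close: fully open they stand 13 mm farther back than shut.
Start: joints at [-1.215, 0.521, -0.036, 1.599, 0.021, 1.021, -0.113], TCP at [0.258, 0.569, 0.231] pointing down, gripper open.
Joint ranges: [-2.91, 2.91], [-0.3, 2.13], [-1.5, 1.42], [0.17, 2.43], [-1.26, 4.41], [0.16, 1.93], [-2.52, 2.52]. Speed limits (rad/s): [1.89, 1.89, 2.39, 2.39, 3.01, 3.01, 3.01].

## Interface

Orientations are given as [roll, pitch, yaw] about the fixed x, y, z axes, in that order (R = Rz(yaw) Ry(pitch) Rx(roll)).
In Python, from workcell import monitor, optics, workorder gives the robot as it stands.
- The arm moves only by the tool apply_moves, never from a script. Its arguments are lists of equal length, an entry for each row: "linear": the shift along the tool's x, y, z each as a share of 0.1 m, from -1 to 1, a list of three; "delta_rot": the turn, a rotation vector about the tool's x, y, z each as a share of 120 degrees, from -1 to 1, a list of three. A call has exactly 5 rows; each row is the pose to reach, as a shift and turn from the pose commanded when the call began, along the tool's axes at that moment; what a row does not reach only later rows make up. A row lasts 1/12 s, in which the tool goes at most 41.7 mm and 7.16 degrees, less where a joint would pass 70% of its speed; a pose out of reach is approached as far as the arm can. A call with a number of a shift or a turn outside -1 to 1 is refused whole. A call with a gripper value outside its range is refused whole. "gripper" is the opening, from -1 (shut) to 1 (fully open), set as the call begins (left out, the last holds). The fingers move at their own pace and stop on an object; "force" is the grip in N (left out, the last holds). Time passes only in rows, so rows that repeat a pose let the fingers close, or fill a call up. It gives the time, the measured TCP pose, the force, the opening and the grip force at its end, in the units of the state.
- monitor.observe(): the state, without advancing time (a new reading comes with each control period).
- optics.grab_frame(name): name is "side" or "top"; returns (picture, depth): 384x512x3 uint8, red, green, blue; 384x512 float32, m along the optical axis (not along the pixel's ray), 0 where there is no reading.
- optics.camera_info(name): a dict with "fx", "fy", "cx", "cy" (pixels), "rvec" (rotation vector, rad) and "tvec" (3), from world to camera coordinates, as OpenCV has them. Camera axes: x right, y down, z forward; pixel columns grow to the right and rows downward; lengths in m; the calibration is good to about 2 mm. A picture is of the moment at which its call begins. camera_info takes no time and is no camera call.
- workorder.job_done(): hands the job in; it is judged then, once.
The state is a dict: "clock": time; "qpos": joint angles; "qd": joint speeds; "joint_efforts": joint torques, N m; "position": TCP position; "tool_rot": TCP orientation; "force": force on the tool from outside, world axes, zero at the start; "moment": the same for the moment, N m; "grip_width": finger opening in m; "finger_force": force on a finger pad.
Only numpy, scipy, OpenCV 4.12 (cv2) and the standard library are available. Lean on these libraries where they do the work, as an engineer would, in place of code of your own. Each camera call takes 0.05 s, during which the arm holds its last target. There are 200 camera calls.

## Working session

There is one attempt and no reset: what is moved stays moved. The work goes in short steps, Python scripts to look and compute and a tool call to move; the robot and the scene stay as the last step left them, time stands still between calls to the robot, and variables do not carry over. Pictures are saved under pics/ and viewed, at most 10 in all, crops included, and the job is handed in when it is done.

Besides the shell and the picture viewer there is one more tool, called in YAML: its name, and indented under it one key for each argument. apply_moves: Moves the arm, as the interface text tells. Its arguments: {"type":"object","properties":{"linear":{"type":"array"},"delta_rot":{"type":"array"},"gripper":{"type":"number"},"force":{"type":"number"}},"required":["linear","delta_rot"]}

```bash
mkdir -p pics
cat > h.py <<'E'
from workcell import monitor, optics, workorder
import numpy as np, cv2
def grab(n,name):
    p,d=optics.grab_frame(n); cv2.imwrite(f'pics/{name}.png',p[:,:,::-1]); np.save(f'pics/{name}.npy',d); return p,d
def world(n,d):
    i=optics.camera_info(n); R=cv2.Rodrigues(np.array(i['rvec'],float))[0]; t=np.array(i['tvec'],float).ravel()
    v,u=np.mgrid[:d.shape[0],:d.shape[1]]
    c=np.stack([(u-i['cx'])/i['fx']*d,(v-i['cy'])/i['fy']*d,d],-1)
    return (c-t)@R
E
python3 - <<'E'
from h import *
s=monitor.observe(); print(s)
p,d=grab('top','t0'); W=world('top',d); print(optics.camera_info('top'))
p2,d2=grab('side','s0')
cv2.imwrite('pics/both0.png',np.vstack([p,])[:,:,::-1])
E
```

```text
{'clock': 0.0, 'qpos': array([-1.21516727,  0.52204061, -0.03633248,  1.60001263,  0.02121185,
        1.02111689, -0.1127743 ]), 'qd': array([ 7.88041066e-04,  1.04347960e-03,  1.66146569e-03,  7.26011267e-05,
       -7.76634848e-04,  1.69447666e-07, -4.52775720e-05]), 'joint_efforts': array([-1.38969161e-03, -9.27128434e+01,  1.97961532e+00, -3.69937491e+01,
        1.78611057e-02,  8.27382464e-03, -7.72969247e-05]), 'position': array([0.25806276, 0.56884979, 0.23070746]), 'tool_rot': array([-3.14040428e+00,  9.37192320e-05,  2.71579005e+00]), 'force': array([0.06291041, 0.59920412, 0.06883829]), 'moment': array([ 0.00610722, -0.01624578,  0.02886354]), 'finger_force': 0.0, 'grip_width': 0.0853611538412822}
{'fx': 364.13571912429063, 'fy': 364.13571912429063, 'cx': 254.01441042183862, 'cy': 192.31046095739018, 'rvec': array([ 2.13283964, -2.18642731,  0.1437373 ]), 'tvec': array([0.02084011, 0.56003062, 0.80448927])}
```

View pics/t0.png

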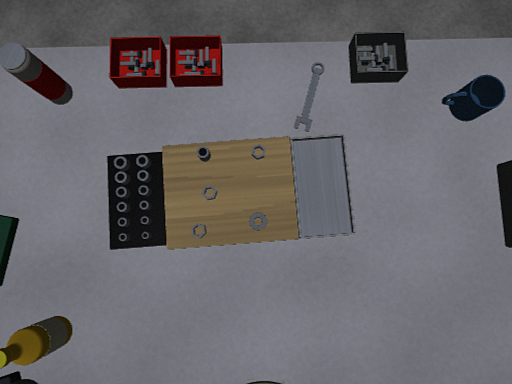

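The top view shows the board in the middle with the tray on its right (292–352, 135–237) and the socket set on its left. The nuts are at (258,152), (210,193) and (200,231), the socket is at (204,154) and the bearing at (258,221). Next I measure their positions.

Run:
```python
from h import *
d=np.load('pics/t0.npy'); W=world('top',d)
for n,(u,v) in dict(tray=(322,186),board=(232,170),n1=(258,152),n2=(210,193),n3=(200,231),sock=(204,154),bear=(258,221)).items():
    w=W[v-14:v+15,u-14:u+15].reshape(-1,3)
    m=w[(w[:,2]>.047)&(w[:,2]<.1)]
    if len(m)>5:
        top=m[m[:,2]>m[:,2].max()-.008]
        print(n,len(m),'top z',np.median(top[:,2]).round(4),'minrect',cv2.minAreaRect(top[:,:2].astype(np.float32)), 'hull',cv2.minEnclosingCircle(top[:,:2].astype(np.float32)))
    print(n,W[v,u].round(4))
z=W[...,2]; b=((z>.03)&(z<.047)); b[:,:168]=0; b[:,310:]=0; b[:120]=0;b[260:]=0
n,l,st,c=cv2.connectedComponentsWithStats(b.astype(np.uint8)); k=1+np.argmax(st[1:,4])
r=cv2.minAreaRect(W[l==k][:,:2].astype(np.float32)); print('board',r,cv2.boxPoints(r))
t=((z>.001)&(z<.029)); t[:,:290]=0;t[:,370:]=0;t[:120]=0;t[250:]=0
n,l,st,c=cv2.connectedComponentsWithStats(t.astype(np.uint8)); k=1+np.argmax(st[1:,4])
r=cv2.minAreaRect(W[l==k][:,:2].astype(np.float32)); print('tray',r,cv2.boxPoints(r))
```

```text
tray [ 0.5754 -0.1567  0.005 ]
board [0.6133 0.0566 0.0381]
n1 97 top z 0.0549 minrect ((0.6529854536056519, -0.00581761822104454), (0.029541335999965668, 0.0329614132642746), 77.99675750732422) hull ((0.6532213687896729, -0.0051905307918787), 0.016835208982229233)
n1 [ 0.6537 -0.0046  0.0411]
n2 99 top z 0.0547 minrect ((0.5613645315170288, 0.10796508938074112), (0.03197968378663063, 0.029521634802222252), 35.66988754272461) hull ((0.5611106753349304, 0.10747641324996948), 0.016854731366038322)
n2 [0.5608 0.108  0.0388]
n3 98 top z 0.0548 minrect ((0.47604644298553467, 0.13298223912715912), (0.03009028173983097, 0.031141240149736404), 41.715579986572266) hull ((0.4755006432533264, 0.13262778520584106), 0.016995776444673538)
n3 [0.4747 0.1314 0.0387]
sock 157 top z 0.0771 minrect ((0.6481157541275024, 0.11823199689388275), (0.02607092633843422, 0.025287427008152008), 44.97354507446289) hull ((0.6481102705001831, 0.118698850274086), 0.01391617488116026)
sock [0.6429 0.1158 0.0793]
bear 196 top z 0.0531 minrect ((0.49345800280570984, -0.0002475716173648834), (0.037958770990371704, 0.037997812032699585), 42.89439010620117) hull ((0.493833065032959, -0.0005859624943695962), 0.019874542951583862)
bear [ 4.939e-01 -4.000e-04  4.140e-02]
board ((0.5636688470840454, 0.06175374239683151), (0.24014277756214142, 0.2973543405532837), 3.027381181716919) [[ 0.4359129   0.20388205]
 [ 0.45161718 -0.09305728]
 [ 0.6914248  -0.08037457]
 [ 0.6757205   0.21656477]]
tray ((0.5752118825912476, -0.16075566411018372), (0.2640608847141266, 0.1436776965856552), 2.9219870567321777) [[ 0.43969107 -0.09574062]
 [ 0.44701517 -0.23923153]
 [ 0.7107327  -0.22577071]
 [ 0.7034086  -0.0822798 ]]
```

apply_moves:
  linear:
    - [-0.17,-0.1,0]
    - [-0.35,-0.2,0]
    - [-0.52,-0.3,0]
    - [-0.69,-0.4,0]
    - [-0.86,-0.5,0]
  delta_rot:
    - [0,0,0.05]
    - [0,0,0.1]
    - [0,0,0.156]
    - [0,0,0.208]
    - [0,0,0.26]
  gripper: -1
  force: 20

```text
clock: 0.52
position: [0.3162, 0.4871, 0.231]
tool_rot: [-3.141, 0.0, 2.166]
force: [-0.1, 0.2, -1.7]
grip_width: 0.0253
finger_force: 0.0
```

apply_moves:
  linear:
    - [-0.2,0,0]
    - [-0.4,0.01,0]
    - [-0.6,0.01,0]
    - [-0.8,0.02,0]
    - [-1,0.02,0]
  delta_rot:
    - [0,0,0.05]
    - [0,0,0.1]
    - [0,0,0.156]
    - [0,0,0.208]
    - [0,0,0.26]

```text
clock: 0.93
position: [0.3745, 0.4058, 0.2312]
tool_rot: [-3.141, 0.0, 1.621]
force: [0.5, -0.4, -0.4]
grip_width: -0.0004
finger_force: 0.0
```

apply_moves:
  linear:
    - [-0.18,0.11,0.06]
    - [-0.35,0.23,0.12]
    - [-0.53,0.34,0.18]
    - [-0.7,0.46,0.24]
    - [-0.88,0.57,0.3]
  delta_rot:
    - [0,0,0]
    - [0,0,0]
    - [0,0,0]
    - [0,0,0]
    - [0,0,0]

```text
clock: 1.35
position: [0.4362, 0.3212, 0.2008]
tool_rot: [-3.141, 0.0, 1.627]
force: [-0.1, -0.4, -0.1]
grip_width: -0.0
finger_force: 0.0
```

apply_moves:
  linear:
    - [-0.18,0.11,0.06]
    - [-0.35,0.23,0.12]
    - [-0.53,0.34,0.18]
    - [-0.7,0.46,0.24]
    - [-0.88,0.57,0.3]
  delta_rot:
    - [0,0,0]
    - [0,0,0]
    - [0,0,0]
    - [0,0,0]
    - [0,0,0]

```text
clock: 1.77
position: [0.4981, 0.2366, 0.1708]
tool_rot: [-3.141, 0.0, 1.627]
force: [0.3, -0.2, 0.1]
grip_width: 0.0
finger_force: 0.0
```

apply_moves:
  linear:
    - [-0.2,0.13,0.06]
    - [-0.4,0.26,0.12]
    - [-0.6,0.4,0.18]
    - [-0.88,0.57,0.3]
    - [-0.88,0.57,0.3]
  delta_rot:
    - [0,0,0]
    - [0,0,0]
    - [0,0,0]
    - [0,0,0]
    - [0,0,0]

```text
clock: 2.18
position: [0.5614, 0.1466, 0.1395]
tool_rot: [-3.141, 0.003, 1.621]
force: [-0.6, -1.6, -1.5]
grip_width: -0.0
finger_force: 0.0
```

```bash
cat >> h.py <<'E'
def b(w): 
    a=.0529; x,y=w[0]-.5637,w[1]-.0618; return np.round([x*np.cos(a)+y*np.sin(a),-x*np.sin(a)+y*np.cos(a)],4)
E
python3 - <<'E'
from h import *
s=monitor.observe(); print(s['clock'],s['position'],s['tool_rot'],b(s['position']))
for w in [(.6532,-.0055),(.5612,.1077),(.4757,.1328),(.6481,.1185),(.4937,-.0005)]: print(b(w))
E
```

```text
2.1833 [0.56139478 0.14660667 0.13953919] [-3.14081948  0.00330666  1.62105552] [0.0022 0.0848]
[ 0.0858 -0.0719]
[-0.0001  0.046 ]
[-0.0841  0.0756]
[0.0873 0.0522]
[-0.0732 -0.0585]
```

apply_moves:
  linear:
    - [0.05,-0.02,0.2]
    - [0.05,-0.02,0.45]
    - [0.05,-0.02,0.7]
    - [0.05,-0.02,0.85]
    - [0.05,-0.02,0.95]
  delta_rot:
    - [0,0,0]
    - [0,0,0]
    - [0,0,0]
    - [0,0,0]
    - [0,0,0]

```text
clock: 2.6
position: [0.5562, 0.1573, 0.0443]
tool_rot: [-3.139, 0.001, 1.627]
force: [0.5, -0.4, -0.5]
grip_width: -0.0002
finger_force: 0.0
```

apply_moves:
  linear:
    - [0,0,0]
    - [0,0,0]
    - [0,0,0]
    - [0,0,0]
    - [0,0,0]
  delta_rot:
    - [0,0,0]
    - [0,0,0]
    - [0,0,0]
    - [0,0,0]
    - [0,0,0]

```text
clock: 3.02
position: [0.5577, 0.1578, 0.0472]
tool_rot: [3.14, -0.0, 1.627]
force: [-0.1, 0.2, 0.3]
grip_width: 0.0
finger_force: 0.0
```

Run:
```python
from h import *
s=monitor.observe(); print(s['clock'],s['position'],b(s['position']))
p,d=grab('side','s1'); cv2.imwrite('pics/s1b.png',cv2.resize(p[:,:,::-1],(800,600)))
```

```text
3.0167 [0.55765538 0.1577731  0.04721715] [-0.001   0.0962]
```

View pics/s1b.png

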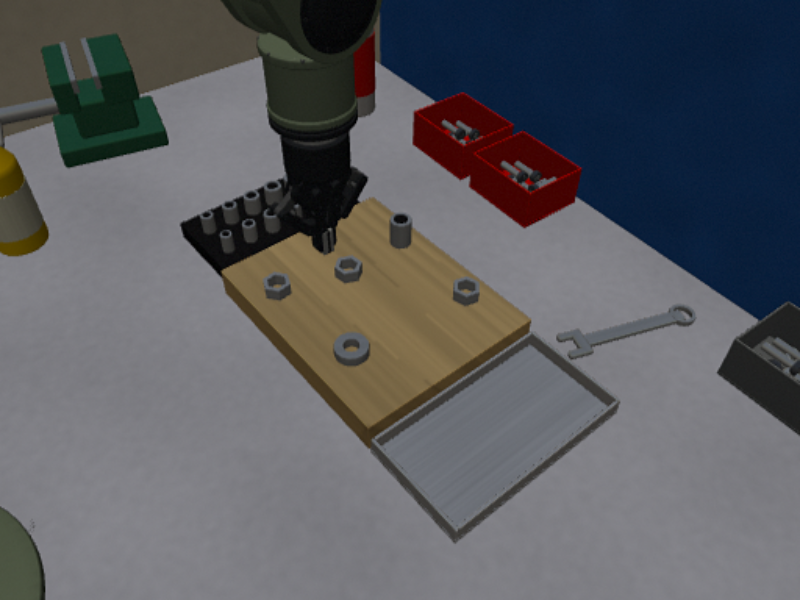

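The side view shows the closed fingers at (324,240), standing clear behind nut 2 (348,268). The tray is empty. Now a gentle push.

apply_moves:
  linear:
    - [-0.06,0,0]
    - [-0.12,0,0]
    - [-0.17,0,0]
    - [-0.2,0,0]
    - [-0.23,0,0]
  delta_rot:
    - [0,0,0]
    - [0,0,0]
    - [0,0,0]
    - [0,0,0]
    - [0,0,0]

```text
clock: 3.48
position: [0.5586, 0.1339, 0.0463]
tool_rot: [3.142, 0.0, 1.626]
force: [0.1, 0.9, 1.1]
grip_width: -0.0001
finger_force: 0.3
```

apply_moves:
  linear:
    - [-0.03,0,0]
    - [-0.06,0,0]
    - [-0.1,0,0]
    - [-0.14,0,0]
    - [-0.19,0,0]
  delta_rot:
    - [0,0,0]
    - [0,0,0]
    - [0,0,0]
    - [0,0,0]
    - [0,0,0]

```text
clock: 3.9
position: [0.5595, 0.1154, 0.0463]
tool_rot: [-3.142, -0.0, 1.627]
force: [-0.2, 0.4, 1.2]
grip_width: 0.0001
finger_force: 0.2
```

apply_moves:
  linear:
    - [-0.06,0,0]
    - [-0.12,0,0]
    - [-0.19,0,0]
    - [-0.26,0,0]
    - [-0.33,0,0]
  delta_rot:
    - [0,0,0]
    - [0,0,0]
    - [0,0,0]
    - [0,0,0]
    - [0,0,0]

```text
clock: 4.32
position: [0.5614, 0.0818, 0.0463]
tool_rot: [3.142, 0.0, 1.626]
force: [-0.6, 0.9, 0.2]
grip_width: 0.0002
finger_force: 0.1
```

```bash
cat >> h.py <<'E'
def nuts(name):
    "blobs above the board or tray, in board coordinates"
    p,d=grab('top',name); W=world('top',d); z=W[...,2]
    o=((z>.047)&(z<.065)).astype(np.uint8); 
    n,l,st,c=cv2.connectedComponentsWithStats(o)
    for k in range(1,n):
        if 40<st[k,4]<400 and 168<c[k][0]<292 and 130<c[k][1]<250:
            print('blob',st[k,4],b(cv2.minEnclosingCircle(W[l==k][:,:2].astype(np.float32))[0]))
    s=monitor.observe(); print(s['clock'],'tcp',s['position'].round(4),b(s['position']),s['force'].round(1),s['tool_rot'][2])
E
python3 - <<'E'
from h import *
nuts('t1')
E
```

```text
blob 97 [ 0.086  -0.0719]
blob 196 [-0.0731 -0.0586]
4.3667 tcp [0.5615 0.0801 0.0464] [-0.0012  0.0184] [ 0.  -2.3  0.8] 1.625040231726529
```

Run:
```python
from h import *
p,d=grab('side','s2'); q=cv2.imread('pics/t1.png')
cv2.imwrite('pics/c2.png',np.hstack([cv2.resize(p[100:340,110:400,::-1],(435,360)),cv2.resize(q[120:260,150:292],(365,360))]))
```

```text
(no output)
```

View pics/c2.png

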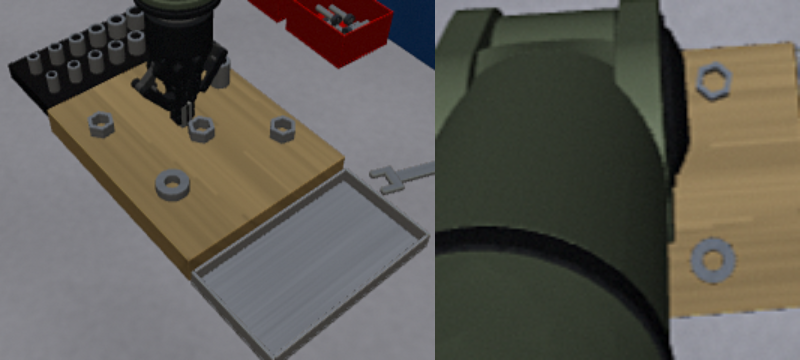

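In the side crop nut 2 (201,130) sits in front of the fingers. The top camera is hidden by the arm, so I measure with the side depth instead.

```bash
cat >> h.py <<'E'
def side(name):
    p,d=grab('side',name); W=world('side',d); z=W[...,2]
    o=((z>.051)&(z<.058)&(d>0)&(np.abs(W[...,0]-.57)<.14)&(W[...,1]>-.1)&(W[...,1]<.2)).astype(np.uint8)
    n,l,st,c=cv2.connectedComponentsWithStats(o)
    for k in range(1,n):
        if st[k,4]>40: 
            m=W[l==k]; print('blob',st[k,4],c[k].round(),b(cv2.minEnclosingCircle(m[:,:2].astype(np.float32))[0]),np.median(m[:,2]).round(4))
    s=monitor.observe(); print(s['clock'],'tcp',s['position'].round(4),b(s['position']),s['force'].round(1),s['tool_rot'][2])
E
python3 - <<'E'
from h import *
side('s3')
E
```

```text
blob 137 [177. 181.] [-0.0828  0.0778] 0.0554
blob 166 [242. 183.] [ 0.0022 -0.0048] 0.0555
blob 143 [298. 184.] [ 0.0874 -0.071 ] 0.0556
blob 269 [224. 221.] [-0.0731 -0.0572] 0.0537
4.4667 tcp [0.5614 0.0819 0.0463] [-0.0012  0.0202] [-0.6  0.4  0. ] 1.6255526578940436
```

apply_moves:
  linear:
    - [-0.03,0,0]
    - [-0.08,0.01,0]
    - [-0.15,0.01,0]
    - [-0.23,0.02,0]
    - [-0.31,0.02,0]
  delta_rot:
    - [0,0,0]
    - [0,0,0]
    - [0,0,0]
    - [0,0,0]
    - [0,0,0]

```text
clock: 4.88
position: [0.5653, 0.0509, 0.0463]
tool_rot: [3.141, 0.0, 1.627]
force: [-0.9, -0.4, -0.0]
grip_width: -0.0
finger_force: 0.1
```

apply_moves:
  linear:
    - [-0.08,0,0]
    - [-0.16,0,0]
    - [-0.24,0,0]
    - [-0.32,0,0]
    - [-0.39,0,0]
  delta_rot:
    - [0,0,0]
    - [0,0,0]
    - [0,0,0]
    - [0,0,0]
    - [0,0,0]

```text
clock: 5.3
position: [0.5673, 0.0119, 0.0463]
tool_rot: [3.142, 0.0, 1.626]
force: [-1.1, 0.3, -0.4]
grip_width: -0.0
finger_force: 0.1
```

Run:
```python
from h import *
side('s4')
```

```text
blob 137 [177. 180.] [-0.0831  0.0771] 0.0552
blob 147 [298. 184.] [ 0.0863 -0.0704] 0.0551
blob 183 [269. 201.] [ 0.0128 -0.0651] 0.0554
blob 273 [224. 221.] [-0.0737 -0.057 ] 0.0539
5.35 tcp [0.5674 0.0104 0.0464] [ 0.0009 -0.0516] [-0.  -1.9 -0.7] 1.6249716074795995
```

Run:
```python
import cv2
p=cv2.imread('pics/s4.png'); cv2.imwrite('pics/c4.png',cv2.resize(p[150:250,200:330],(780,600),interpolation=cv2.INTER_CUBIC))
```

```text
(no output)
```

View pics/c4.png

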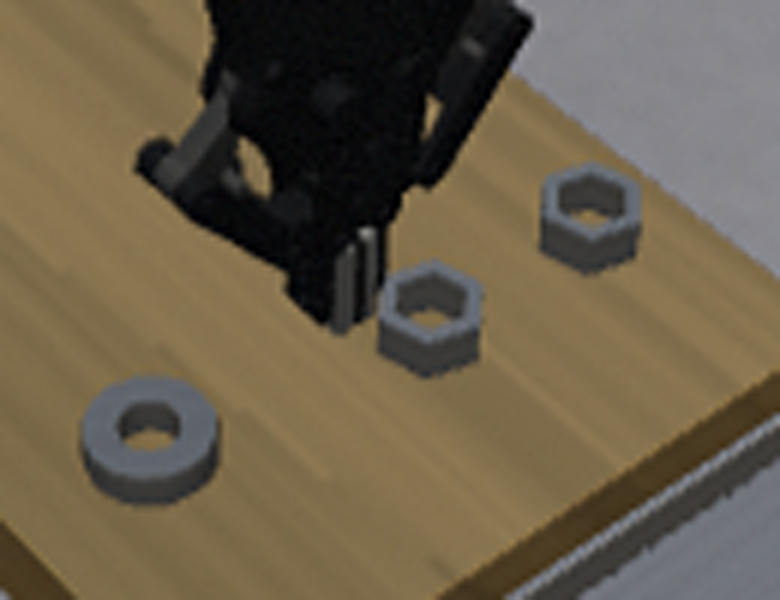

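The crop shows nut 2 at (428,305), which has drifted to +x of the finger face (350,285) and is slipping off its corner. I will locate it more exactly and re-centre the fingers behind it.

```bash
cat >> h.py <<'E'
def hexfit(name,u,v,r=12):
    "top-face outline of the nut near (u,v) of the side view: centre and corner angle in board coordinates"
    from scipy.optimize import minimize
    p=cv2.imread(f'pics/{name}.png').astype(int); d=np.load(f'pics/{name}.npy'); W=world('side',d)
    vv,uu=np.mgrid[v-r:v+r+1,u-r:u+r+1]; w=W[vv,uu].reshape(-1,3); c=p[vv,uu].reshape(-1,3)
    sel=(w[:,2]>.052)&(w[:,2]<.06)&(np.ptp(c,axis=1)<40)&(c.mean(1)>75)
    m=np.array([b(q) for q in w[sel]])-[.0012,.0015]
    def ring(t):
        q=m-t[:2]; a=np.stack([np.cos(t[2]+np.arange(6)*np.pi/3),np.sin(t[2]+np.arange(6)*np.pi/3)])
        h=(q@a).max(1); R=np.hypot(*q.T); return np.maximum(h-.015,0).sum()+np.maximum(.010-R,0).sum()
    best=min((minimize(ring,[*(m.mean(0)),a],method='Nelder-Mead',options=dict(xatol=1e-5,fatol=1e-6)) for a in np.arange(0,1.05,.15)),key=lambda r:r.fun)
    print('hex',len(m),best.x[:2].round(4),'flat normal deg',round(np.degrees(best.x[2])%60,1),'err mm/pt',1e3*best.fun/len(m))
E
python3 - <<'E'
from h import *
hexfit('s4',271,201); hexfit('s4',298,184); hexfit('s4',177,180)
E
```

```text
hex 107 [ 0.0193 -0.0735] flat normal deg 11.5 err mm/pt 0.03317892386275707
hex 101 [ 0.0856 -0.0717] flat normal deg 13.9 err mm/pt 0.04459469142857763
hex 97 [-0.0842  0.0758] flat normal deg 39.5 err mm/pt 0.06247947812275107
```

apply_moves:
  linear:
    - [0.08,0,0]
    - [0.16,0,0]
    - [0.16,0.09,0]
    - [0.16,0.18,0]
    - [0.16,0.18,0]
  delta_rot:
    - [0,0,0]
    - [0,0,0]
    - [0,0,0]
    - [0,0,0]
    - [0,0,0]

```text
clock: 5.77
position: [0.5863, 0.0309, 0.0464]
tool_rot: [3.14, -0.0, 1.628]
force: [0.6, -0.3, 0.2]
grip_width: 0.0002
finger_force: 0.0
```

apply_moves:
  linear:
    - [-0.03,0,0]
    - [-0.06,0,0]
    - [-0.09,0,0]
    - [-0.12,0,0]
    - [-0.15,0,0]
  delta_rot:
    - [0,0,0]
    - [0,0,0]
    - [0,0,0]
    - [0,0,0]
    - [0,0,0]

```text
clock: 6.18
position: [0.5851, 0.0143, 0.0463]
tool_rot: [-3.142, 0.0, 1.626]
force: [0.4, -0.4, -0.2]
grip_width: -0.0001
finger_force: 0.1
```

apply_moves:
  linear:
    - [-0.03,0,0]
    - [-0.07,0,0]
    - [-0.12,0,0]
    - [-0.17,0,0]
    - [-0.22,0,0]
  delta_rot:
    - [0,0,0]
    - [0,0,0]
    - [0,0,0]
    - [0,0,0]
    - [0,0,0]

```text
clock: 6.6
position: [0.5864, -0.0077, 0.0463]
tool_rot: [-3.142, 0.0, 1.626]
force: [0.1, -0.1, -0.4]
grip_width: 0.0001
finger_force: 0.1
```

```bash
cat >> h.py <<'E'
def px(bx,by,z=.056):
    a=.0529; w=np.array([.5637+bx*np.cos(a)-by*np.sin(a),.0618+bx*np.sin(a)+by*np.cos(a),z]); i=optics.camera_info('side')
    q=cv2.Rodrigues(np.array(i['rvec'],float))[0]@w+np.array(i['tvec'],float).ravel(); return int(round(i['fx']*q[0]/q[2]+i['cx'])),int(round(i['fy']*q[1]/q[2]+i['cy']))
E
python3 - <<'E'
from h import *
side('s5'); s=b(monitor.observe()['position']); hexfit('s5',*px(s[0]+.0015,s[1]-.024))
E
```

```text
blob 135 [176. 180.] [-0.0831  0.0771] 0.0554
blob 145 [298. 184.] [ 0.0867 -0.071 ] 0.0556
blob 183 [281. 207.] [ 0.0205 -0.0882] 0.0556
blob 277 [224. 221.] [-0.0729 -0.0571] 0.0537
6.65 tcp [ 0.5865 -0.0089  0.0464] [ 0.019  -0.0718] [-0.9 -1.2 -0.5] 1.6254864362552182
hex 112 [ 0.024  -0.0987] flat normal deg 32.1 err mm/pt 0.021914906667963148
```

apply_moves:
  linear:
    - [0.06,0,0]
    - [0.06,0.05,0]
    - [0.03,0.05,0]
    - [0,0.05,0]
    - [-0.03,0.05,0]
  delta_rot:
    - [0,0,0]
    - [0,0,0]
    - [0,0,0]
    - [0,0,0]
    - [0,0,0]

```text
clock: 7.07
position: [0.5916, -0.01, 0.0462]
tool_rot: [-3.141, 0.0, 1.627]
force: [-0.8, -0.5, -0.2]
grip_width: 0.0001
finger_force: 0.2
```

apply_moves:
  linear:
    - [-0.04,0,0]
    - [-0.1,0,0]
    - [-0.17,0,0]
    - [-0.24,0,0]
    - [-0.31,0,0]
  delta_rot:
    - [0,0,0]
    - [0,0,0]
    - [0,0,0]
    - [0,0,0]
    - [0,0,0]

```text
clock: 7.48
position: [0.5933, -0.0418, 0.0463]
tool_rot: [-3.142, 0.0, 1.626]
force: [-0.1, 0.3, -0.5]
grip_width: 0.0001
finger_force: 0.1
```

Run:
```python
from h import *
side('s6'); s=b(monitor.observe()['position']); hexfit('s6',*px(s[0]+.0015,s[1]-.025))
```

```text
blob 138 [177. 181.] [-0.0844  0.0771] 0.0551
blob 187 [295. 218.] [ 0.0228 -0.1242] 0.0555
blob 274 [224. 221.] [-0.0715 -0.0572] 0.0537
7.5333 tcp [ 0.5933 -0.0435  0.0464] [ 0.024  -0.1067] [-0.5 -1.5  0. ] 1.6248121849222268
hex 118 [ 0.0239 -0.1328] flat normal deg 32.3 err mm/pt 0.02166433053094145
```

apply_moves:
  linear:
    - [-0.05,0,0]
    - [-0.11,0,0]
    - [-0.18,0,0]
    - [-0.25,0,0]
    - [-0.32,0,0]
  delta_rot:
    - [0,0,0]
    - [0,0,0]
    - [0,0,0]
    - [0,0,0]
    - [0,0,0]

```text
clock: 7.95
position: [0.5951, -0.0735, 0.0463]
tool_rot: [-3.142, 0.0, 1.627]
force: [0.4, 0.1, 0.2]
grip_width: 0.0
finger_force: 0.0
```

apply_moves:
  linear:
    - [-0.08,0,0]
    - [-0.16,0,0]
    - [-0.24,0,0]
    - [-0.3,0,0]
    - [-0.34,0,0]
  delta_rot:
    - [0,0,0]
    - [0,0,0]
    - [0,0,0]
    - [0,0,0]
    - [0,0,0]

```text
clock: 8.37
position: [0.597, -0.1078, 0.0463]
tool_rot: [-3.142, 0.0, 1.626]
force: [0.2, 0.2, -0.3]
grip_width: 0.0001
finger_force: 0.0
```

apply_moves:
  linear:
    - [0,0,-0.1]
    - [0,0,-0.2]
    - [0,0,-0.35]
    - [0,0,-0.5]
    - [0,0,-0.6]
  delta_rot:
    - [0,0,0]
    - [0,0,0]
    - [0,0,0]
    - [0,0,0]
    - [0,0,0]

```text
clock: 8.78
position: [0.5977, -0.1061, 0.1087]
tool_rot: [3.14, 0.0, 1.627]
force: [0.0, 0.4, 0.0]
grip_width: -0.0004
finger_force: 0.0
```

Run:
```python
from h import *
side('s7'); hexfit('s7',298,184); hexfit('s7',177,180)
p=cv2.imread('pics/s7.png'); cv2.imwrite('pics/c7.png',cv2.resize(p[100:360,110:410],(692,600)))
```

```text
blob 134 [177. 181.] [-0.0837  0.0781] 0.0554
blob 271 [224. 221.] [-0.0731 -0.0565] 0.0536
8.8333 tcp [ 0.5984 -0.1063  0.11  ] [ 0.0257 -0.1697] [ 0.9 -1.1  2.6] 1.6271045453319342
hex 9 [ 0.0874 -0.0724] flat normal deg 0.0 err mm/pt 0.0
hex 95 [-0.0847  0.0756] flat normal deg 36.3 err mm/pt 0.061560697815269634
```

View pics/c7.png

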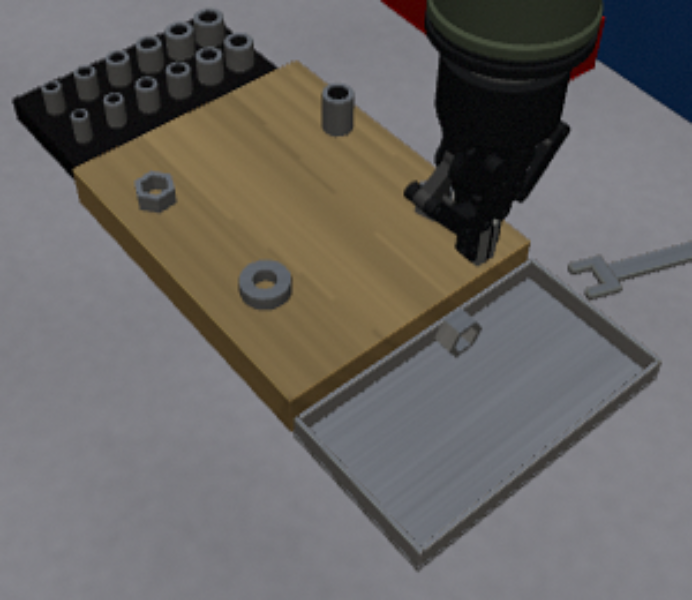

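Nut 2 has dropped into the tray (crop 459,333); nut 3 (155,192), the bearing (265,284) and the socket (337,108) are undisturbed. Nut 1 is next: I turn the tool 16° so its face meets one of the nut's flats.

apply_moves:
  linear:
    - [0.1,0.06,0]
    - [0.25,0.16,0]
    - [0.45,0.28,0]
    - [0.65,0.4,0]
    - [0.8,0.5,0]
  delta_rot:
    - [0,0,0]
    - [0,0,0]
    - [0,0,0]
    - [0,0,0]
    - [0,0,0]

```text
clock: 9.25
position: [0.643, -0.0207, 0.1057]
tool_rot: [-3.141, -0.001, 1.628]
force: [0.9, 0.4, -0.0]
grip_width: 0.0002
finger_force: 0.0
```

apply_moves:
  linear:
    - [0.15,0.06,0]
    - [0.3,0.12,0]
    - [0.45,0.18,0]
    - [0.55,0.21,0]
    - [0.6,0.23,0]
  delta_rot:
    - [0,0,0.03]
    - [0,0,0.06]
    - [0,0,0.09]
    - [0,0,0.12]
    - [0,0,0.134]

```text
clock: 9.67
position: [0.6622, 0.0402, 0.1056]
tool_rot: [-3.141, -0.0, 1.345]
force: [0.2, -0.1, 0.5]
grip_width: -0.0
finger_force: 0.0
```

apply_moves:
  linear:
    - [0,0,0.1]
    - [0,0,0.25]
    - [0,0,0.4]
    - [0,0,0.53]
    - [0,0,0.6]
  delta_rot:
    - [0,0,0]
    - [0,0,0]
    - [0,0,0]
    - [0,0,0]
    - [0,0,0]

```text
clock: 10.08
position: [0.6611, 0.037, 0.0439]
tool_rot: [-3.139, 0.001, 1.347]
force: [0.8, 0.4, 1.0]
grip_width: -0.0002
finger_force: 0.0
```

Run:
```python
from h import *
side('s8'); hexfit('s8',298,184)
```

```text
blob 132 [176. 181.] [-0.0836  0.0773] 0.0552
blob 147 [298. 184.] [ 0.0877 -0.07  ] 0.0554
blob 275 [224. 221.] [-0.0734 -0.0563] 0.0539
10.1333 tcp [0.6608 0.037  0.0433] [ 0.0956 -0.0299] [-1.1 -0.3 -1.9] 1.3464909066994917
hex 98 [ 0.086  -0.0714] flat normal deg 21.5 err mm/pt 0.04346900022159306
```

apply_moves:
  linear:
    - [-0.05,0.02,0]
    - [-0.08,0.02,0]
    - [-0.11,0.02,0]
    - [-0.14,0.02,0]
    - [-0.17,0.02,0]
  delta_rot:
    - [0,0,0]
    - [0,0,0]
    - [0,0,0]
    - [0,0,0]
    - [0,0,0]

```text
clock: 10.55
position: [0.6605, 0.0198, 0.0469]
tool_rot: [3.141, -0.0, 1.346]
force: [0.0, -0.5, -0.4]
grip_width: -0.0
finger_force: 0.3
```

apply_moves:
  linear:
    - [-0.03,0,0]
    - [-0.06,0,0]
    - [-0.1,0,0]
    - [-0.15,0,0]
    - [-0.2,0,0]
  delta_rot:
    - [0,0,0]
    - [0,0,0]
    - [0,0,0]
    - [0,0,0]
    - [0,0,0]

```text
clock: 10.97
position: [0.6556, 0.0003, 0.0463]
tool_rot: [3.142, 0.0, 1.346]
force: [0.8, 0.2, 2.1]
grip_width: -0.0002
finger_force: 0.3
```

Run:
```python
from h import *
side('s9'); s=b(monitor.observe()['position']); hexfit('s9',*px(s[0]-.006,s[1]-.025))
```

```text
blob 41 [255. 152.] [0.0859 0.0521] 0.0545
blob 135 [176. 181.] [-0.0829  0.0779] 0.055
blob 162 [303. 191.] [ 0.0836 -0.0886] 0.0556
blob 272 [224. 221.] [-0.0724 -0.0578] 0.0536
11.0167 tcp [ 0.6554 -0.0011  0.0464] [ 0.0883 -0.0677] [-0.  -1.7  0.6] 1.3449501660811627
hex 99 [ 0.0783 -0.0924] flat normal deg 19.6 err mm/pt 0.002939509554082721
```

apply_moves:
  linear:
    - [0.04,-0.01,0]
    - [0.04,-0.03,0]
    - [0.01,-0.03,0]
    - [-0.02,-0.03,0]
    - [-0.06,-0.03,0]
  delta_rot:
    - [0,0,0]
    - [0,0,0]
    - [0,0,0]
    - [0,0,0]
    - [0,0,0]

```text
clock: 11.43
position: [0.6514, -0.0045, 0.0462]
tool_rot: [-3.142, 0.0, 1.347]
force: [0.8, -0.5, -0.6]
grip_width: 0.0
finger_force: 0.2
```

apply_moves:
  linear:
    - [-0.05,0,0]
    - [-0.1,0,0]
    - [-0.16,0,0]
    - [-0.22,0,0]
    - [-0.28,0,0]
  delta_rot:
    - [0,0,0]
    - [0,0,0]
    - [0,0,0]
    - [0,0,0]
    - [0,0,0]

```text
clock: 11.85
position: [0.6451, -0.0326, 0.0463]
tool_rot: [-3.142, 0.0, 1.346]
force: [0.3, -0.6, 0.6]
grip_width: -0.0003
finger_force: 0.2
```

Run:
```python
from h import *
side('s10'); s=b(monitor.observe()['position']); hexfit('s10',*px(s[0]-.006,s[1]-.025))
```

```text
blob 138 [177. 181.] [-0.0836  0.0766] 0.0555
blob 175 [312. 204.] [ 0.0698 -0.1194] 0.0557
blob 275 [224. 221.] [-0.0722 -0.0569] 0.0536
11.9 tcp [ 0.6448 -0.0341  0.0464] [ 0.0759 -0.1001] [-0.2 -1.7 -0.7] 1.344494281791199
hex 108 [ 0.0695 -0.126 ] flat normal deg 16.5 err mm/pt 0.054041975844127926
```

apply_moves:
  linear:
    - [-0.05,0,0]
    - [-0.11,0,0]
    - [-0.18,0,0]
    - [-0.26,0,0]
    - [-0.34,0,0]
  delta_rot:
    - [0,0,0]
    - [0,0,0]
    - [0,0,0]
    - [0,0,0]
    - [0,0,0]

```text
clock: 12.32
position: [0.6375, -0.0658, 0.0463]
tool_rot: [3.142, 0.0, 1.346]
force: [0.5, 0.2, 0.3]
grip_width: -0.0002
finger_force: 0.0
```

apply_moves:
  linear:
    - [-0.08,0,0]
    - [-0.17,0,0]
    - [-0.26,0,0]
    - [-0.35,0,0]
    - [-0.42,0,0]
  delta_rot:
    - [0,0,0]
    - [0,0,0]
    - [0,0,0]
    - [0,0,0]
    - [0,0,0]

```text
clock: 12.73
position: [0.628, -0.1073, 0.0463]
tool_rot: [3.142, 0.0, 1.345]
force: [0.2, 0.0, 0.3]
grip_width: -0.0
finger_force: 0.0
```

apply_moves:
  linear:
    - [0,0,-0.1]
    - [0,0,-0.2]
    - [0,0,-0.35]
    - [0,0,-0.5]
    - [0,0,-0.6]
  delta_rot:
    - [0,0,0]
    - [0,0,0]
    - [0,0,0]
    - [0,0,0]
    - [0,0,0]

```text
clock: 13.15
position: [0.6292, -0.1052, 0.1088]
tool_rot: [3.14, -0.001, 1.347]
force: [0.3, -0.8, 0.2]
grip_width: 0.0001
finger_force: 0.0
```

Run:
```python
from h import *
side('s11'); hexfit('s11',177,180)
p=cv2.imread('pics/s11.png'); cv2.imwrite('pics/c11.png',cv2.resize(p[100:360,110:410],(692,600)))
d=np.load('pics/s11.npy'); W=world('side',d)
m=(W[...,2]>.008)&(W[...,2]<.06)
P=W[m]; B=np.array([b(q) for q in P]); k=(np.abs(B[:,0])<.114)&(B[:,1]<-.158)&(B[:,1]>-.278)
n=np.c_[B,P[:,2]][k]; print(len(n)); 
for x0,x1 in ((-.11,.047),(.047,.1)):
    q=n[(n[:,0]>x0)&(n[:,0]<x1)]; print(len(q),q.min(0) if len(q) else '',q.max(0) if len(q) else '')
```

```text
blob 41 [255. 152.] [0.0857 0.0521] 0.0545
blob 140 [177. 181.] [-0.0833  0.077 ] 0.0555
blob 272 [224. 221.] [-0.0724 -0.0576] 0.0538
13.2 tcp [ 0.6298 -0.1054  0.1101] [ 0.0572 -0.1705] [ 1.5 -0.1  2.2] 1.3466626899462275
hex 95 [-0.0844  0.0758] flat normal deg 37.3 err mm/pt 0.032368238194827585
639
409 [-0.1083     -0.2779      0.00803286] [ 0.0469     -0.1581      0.03571682]
212 [ 0.0471     -0.2779      0.00842908] [ 0.0996     -0.1581      0.03635745]
```

View pics/c11.png

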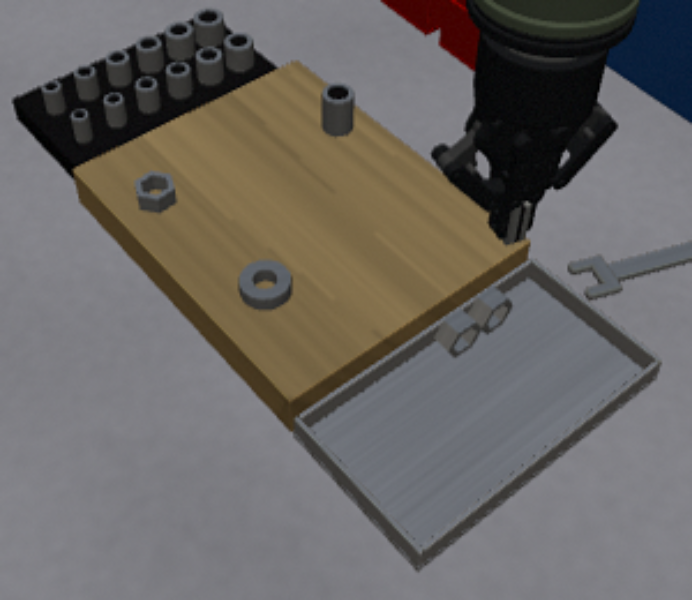

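Both nuts now lie in the tray (459,333) and (490,310). Nut 3 (155,192) remains; the bearing lies in front of it, so I push it sideways first.

apply_moves:
  linear:
    - [0.08,-0.1,0]
    - [0.2,-0.25,0]
    - [0.35,-0.43,0]
    - [0.51,-0.63,0]
    - [0.67,-0.83,0]
  delta_rot:
    - [0,0,0]
    - [0,0,0]
    - [0,0,0]
    - [0,0,0]
    - [0,0,0]

```text
clock: 13.62
position: [0.5617, -0.0209, 0.1065]
tool_rot: [3.141, -0.0, 1.346]
force: [0.8, -0.8, -1.2]
grip_width: -0.0002
finger_force: 0.0
```

apply_moves:
  linear:
    - [0.14,-0.17,0]
    - [0.27,-0.33,0]
    - [0.4,-0.5,0]
    - [0.54,-0.66,0]
    - [0.67,-0.83,0]
  delta_rot:
    - [0,0,0]
    - [0,0,0]
    - [0,0,0]
    - [0,0,0]
    - [0,0,0]

```text
clock: 14.03
position: [0.4958, 0.063, 0.1066]
tool_rot: [3.141, -0.0, 1.347]
force: [0.5, -0.1, -0.2]
grip_width: -0.0001
finger_force: 0.0
```

apply_moves:
  linear:
    - [0.16,-0.2,0]
    - [0.32,-0.4,0]
    - [0.48,-0.6,0]
    - [0.6,-0.75,0]
    - [0.67,-0.83,0]
  delta_rot:
    - [0,0,0.01]
    - [0,0,0.02]
    - [0,0,0.03]
    - [0,0,0.04]
    - [0,0,0.05]

```text
clock: 14.45
position: [0.4289, 0.1478, 0.1065]
tool_rot: [-3.141, -0.001, 1.243]
force: [0.7, 0.5, 0.5]
grip_width: -0.0001
finger_force: 0.0
```

Run:
```python
from h import *
side('s12'); hexfit('s12',177,180)
```

```text
blob 41 [256. 152.] [0.0866 0.0528] 0.0544
blob 136 [177. 181.] [-0.0841  0.0769] 0.0552
blob 276 [224. 221.] [-0.0726 -0.0562] 0.0537
14.5 tcp [0.4284 0.1488 0.1064] [-0.1305  0.0941] [ 0.1  2.8 -0. ] 1.2423835432276142
hex 95 [-0.0841  0.0759] flat normal deg 36.2 err mm/pt 0.020713701478707613
```

apply_moves:
  linear:
    - [0,0,0.1]
    - [0,0,0.25]
    - [0,0,0.4]
    - [0,0,0.53]
    - [0,0,0.6]
  delta_rot:
    - [0,0,0]
    - [0,0,0]
    - [0,0,0]
    - [0,0,0]
    - [0,0,0]

```text
clock: 14.92
position: [0.4304, 0.1447, 0.0446]
tool_rot: [-3.141, 0.001, 1.241]
force: [-0.5, -0.3, 0.0]
grip_width: -0.0002
finger_force: 0.0
```

apply_moves:
  linear:
    - [0,0.04,0]
    - [0,0.08,0]
    - [0,0.12,0]
    - [0,0.15,0]
    - [0,0.18,0]
  delta_rot:
    - [0,0,0]
    - [0,0,0]
    - [0,0,0]
    - [0,0,0]
    - [0,0,0]

```text
clock: 15.33
position: [0.4482, 0.1397, 0.0468]
tool_rot: [3.141, -0.001, 1.241]
force: [0.2, -0.4, -0.2]
grip_width: -0.0004
finger_force: 0.0
```

apply_moves:
  linear:
    - [0,0.03,0]
    - [0,0.06,0]
    - [0,0.09,0]
    - [0,0.13,0]
    - [0,0.17,0]
  delta_rot:
    - [0,0,0]
    - [0,0,0]
    - [0,0,0]
    - [0,0,0]
    - [0,0,0]

```text
clock: 15.75
position: [0.4638, 0.1342, 0.0464]
tool_rot: [-3.142, -0.0, 1.242]
force: [-1.0, 1.1, 2.4]
grip_width: -0.0001
finger_force: 1.0
```

Run:
```python
from h import *
side('s13'); s=b(monitor.observe()['position']); hexfit('s13',*px(s[0]+.025,s[1]-.008)); hexfit('s13',*px(-.08,.075))
```

```text
blob 157 [183. 180.] [-0.0805  0.0747] 0.0554
blob 270 [224. 221.] [-0.0722 -0.0571] 0.0538
15.8 tcp [0.4646 0.134  0.0464] [-0.0951  0.0773] [0.7 0.5 1. ] 1.2410717952754768
hex 86 [-0.0683  0.0701] flat normal deg 31.4 err mm/pt 0.09362369940639453
hex 74 [-0.0689  0.0707] flat normal deg 45.4 err mm/pt 0.08199523478541403
```

apply_moves:
  linear:
    - [0,-0.04,0]
    - [0.03,-0.04,0]
    - [0.03,-0.01,0]
    - [0.03,0.02,0]
    - [0.03,0.05,0]
  delta_rot:
    - [0,0,0]
    - [0,0,0]
    - [0,0,0]
    - [0,0,0]
    - [0,0,0]

```text
clock: 16.22
position: [0.4695, 0.1355, 0.0463]
tool_rot: [3.142, 0.0, 1.242]
force: [-0.7, 0.6, 0.9]
grip_width: -0.0003
finger_force: 0.2
```

apply_moves:
  linear:
    - [0,0.04,0]
    - [0,0.08,0]
    - [0,0.13,0]
    - [0,0.18,0]
    - [0,0.23,0]
  delta_rot:
    - [0,0,0]
    - [0,0,0]
    - [0,0,0]
    - [0,0,0]
    - [0,0,0]

```text
clock: 16.63
position: [0.4915, 0.1278, 0.0463]
tool_rot: [3.142, 0.0, 1.241]
force: [0.1, 0.8, -0.1]
grip_width: 0.0
finger_force: 0.2
```

Run:
```python
from h import *
side('s14'); s=b(monitor.observe()['position']); hexfit('s14',*px(s[0]+.027,s[1]-.007)); hexfit('s14',*px(s[0]+.027,s[1]-.012))
```

```text
blob 160 [198. 177.] [-0.0527  0.0665] 0.0551
blob 270 [224. 221.] [-0.0725 -0.0573] 0.0537
16.6833 tcp [0.4924 0.1275 0.0464] [-0.0677  0.0694] [-0.1 -0.9  0.3] 1.2406961732168833
hex 85 [-0.0426  0.059 ] flat normal deg 39.1 err mm/pt 0.127377890562376
hex 85 [-0.0426  0.059 ] flat normal deg 39.1 err mm/pt 0.127377890562376
```

apply_moves:
  linear:
    - [0,0.05,0]
    - [0,0.1,0]
    - [0,0.16,0]
    - [0,0.22,0]
    - [0,0.27,0]
  delta_rot:
    - [0,0,0]
    - [0,0,0]
    - [0,0,0]
    - [0,0,0]
    - [0,0,0]

```text
clock: 17.1
position: [0.5173, 0.119, 0.0463]
tool_rot: [3.141, 0.0, 1.241]
force: [-0.5, -0.1, 0.7]
grip_width: -0.0002
finger_force: 0.2
```

apply_moves:
  linear:
    - [0,-0.1,0]
    - [0,-0.2,0]
    - [0.16,-0.26,0]
    - [0.33,-0.33,0]
    - [0.33,-0.33,0]
  delta_rot:
    - [0,0,0]
    - [0,0,0]
    - [0,0,0]
    - [0,0,0]
    - [0,0,0]

```text
clock: 17.52
position: [0.4948, 0.1651, 0.0462]
tool_rot: [-3.141, -0.001, 1.245]
force: [0.4, 0.6, 0.2]
grip_width: 0.0003
finger_force: 0.0
```

apply_moves:
  linear:
    - [0.02,0.1,0]
    - [0.04,0.2,0]
    - [0.06,0.32,0]
    - [0.08,0.44,0]
    - [0.08,0.44,0]
  delta_rot:
    - [0,0,-0.04]
    - [0,0,-0.08]
    - [0,0,-0.13]
    - [0,0,-0.182]
    - [0,0,-0.182]

```text
clock: 17.93
position: [0.5415, 0.1539, 0.0464]
tool_rot: [3.14, 0.0, 1.628]
force: [-0.7, -0.5, -0.1]
grip_width: 0.0002
finger_force: 0.0
```

Run:
```python
from h import *
side('s15'); hexfit('s15',*px(-.018,.049))
p=cv2.imread('pics/s15.png'); cv2.imwrite('pics/c15.png',cv2.resize(p[100:360,110:410],(692,600)))
```

```text
blob 132 [215. 173.] [-0.0158  0.0505] 0.0555
blob 270 [224. 221.] [-0.0723 -0.0569] 0.0537
17.9833 tcp [0.5402 0.1541 0.0462] [-0.0185  0.0934] [-0.1 -0.1 -0.3] 1.6211515609661813
hex 88 [-0.0166  0.0483] flat normal deg 37.4 err mm/pt 0.05233167783475627
```

View pics/c15.png

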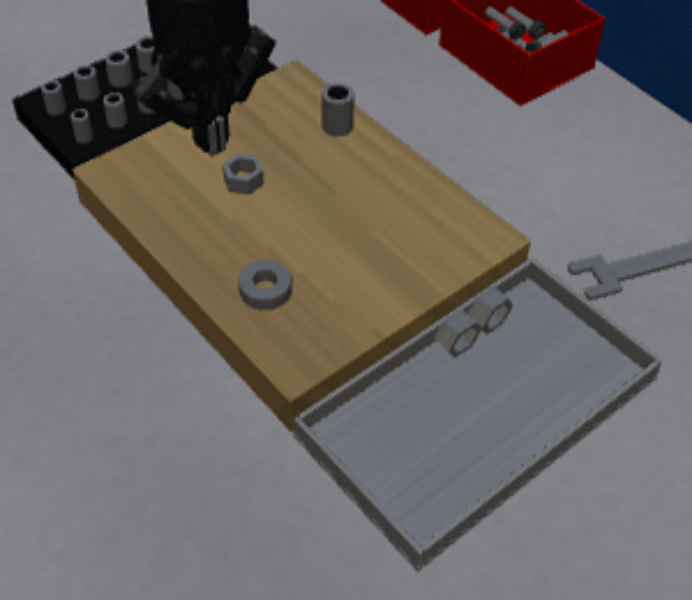

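The crop shows nut 3 at (243,173) with the closed fingers behind it at (212,138). Bearing, socket and both trayed nuts are unchanged, and the lane past the bearing is free.

apply_moves:
  linear:
    - [-0.05,0,0]
    - [-0.09,0,0]
    - [-0.12,0,0]
    - [-0.15,0,0]
    - [-0.18,0,0]
  delta_rot:
    - [0,0,0]
    - [0,0,0]
    - [0,0,0]
    - [0,0,0]
    - [0,0,0]

```text
clock: 18.4
position: [0.5409, 0.1363, 0.0463]
tool_rot: [-3.141, 0.0, 1.622]
force: [0.1, 0.3, -0.5]
grip_width: 0.0
finger_force: 0.1
```

apply_moves:
  linear:
    - [-0.03,0,0]
    - [-0.06,0,0]
    - [-0.1,0,0]
    - [-0.15,0,0]
    - [-0.2,0,0]
  delta_rot:
    - [0,0,0]
    - [0,0,0]
    - [0,0,0]
    - [0,0,0]
    - [0,0,0]

```text
clock: 18.82
position: [0.5422, 0.1161, 0.0463]
tool_rot: [-3.142, 0.0, 1.622]
force: [-0.0, 1.6, 0.7]
grip_width: 0.0001
finger_force: 0.2
```

Run:
```python
from h import *
side('s16'); s=b(monitor.observe()['position']); hexfit('s16',*px(s[0]+.001,s[1]-.025))
```

```text
blob 158 [220. 179.] [-0.0159  0.0327] 0.0555
blob 270 [224. 221.] [-0.0725 -0.0573] 0.0537
18.8667 tcp [0.5422 0.1149 0.0463] [-0.0186  0.0541] [ 0.2 -1.3 -0.2] 1.621339010073691
hex 98 [-0.0183  0.0273] flat normal deg 27.3 err mm/pt 0.0382005294003036
```

apply_moves:
  linear:
    - [-0.05,0,0]
    - [-0.1,0,0]
    - [-0.16,0,0]
    - [-0.22,0,0]
    - [-0.28,0,0]
  delta_rot:
    - [0,0,0]
    - [0,0,0]
    - [0,0,0]
    - [0,0,0]
    - [0,0,0]

```text
clock: 19.28
position: [0.5436, 0.0879, 0.0463]
tool_rot: [-3.142, 0.0, 1.622]
force: [-0.3, -0.0, 0.2]
grip_width: -0.0002
finger_force: 0.2
```

Run:
```python
from h import *
side('s17'); s=b(monitor.observe()['position']); hexfit('s17',*px(s[0]+.001,s[1]-.025))
```

```text
blob 153 [229. 187.] [-0.0192  0.0036] 0.0555
blob 274 [224. 221.] [-0.0731 -0.0573] 0.0536
19.3333 tcp [0.5437 0.0865 0.0463] [-0.0187  0.0257] [ 1.  -2.5  0.4] 1.6211139514019173
hex 97 [-0.019  -0.0007] flat normal deg 29.1 err mm/pt 0.05208678270540351
```

apply_moves:
  linear:
    - [-0.05,0,0]
    - [-0.11,0,0]
    - [-0.18,0,0]
    - [-0.25,0,0]
    - [-0.32,0,0]
  delta_rot:
    - [0,0,0]
    - [0,0,0]
    - [0,0,0]
    - [0,0,0]
    - [0,0,0]

```text
clock: 19.75
position: [0.5453, 0.0558, 0.0463]
tool_rot: [-3.142, 0.0, 1.622]
force: [0.1, 0.5, -0.8]
grip_width: 0.0
finger_force: 0.2
```

apply_moves:
  linear:
    - [-0.07,0,0]
    - [-0.14,0,0]
    - [-0.21,0,0]
    - [-0.28,0,0]
    - [-0.34,0,0]
  delta_rot:
    - [0,0,0]
    - [0,0,0]
    - [0,0,0]
    - [0,0,0]
    - [0,0,0]

```text
clock: 20.17
position: [0.547, 0.0218, 0.0463]
tool_rot: [-3.142, 0.0, 1.622]
force: [-0.8, 0.2, -0.8]
grip_width: 0.0
finger_force: 0.1
```

Run:
```python
from h import *
side('s18'); s=b(monitor.observe()['position']); hexfit('s18',*px(s[0]+.001,s[1]-.025))
```

```text
blob 176 [251. 208.] [-0.0208 -0.0568] 0.0554
blob 273 [224. 221.] [-0.0723 -0.0575] 0.0537
20.2167 tcp [0.5471 0.0206 0.0463] [-0.0188 -0.0402] [-0.  -2.5  0.1] 1.6210835735309286
hex 111 [-0.0187 -0.067 ] flat normal deg 33.6 err mm/pt 0.020061939116745885
```

apply_moves:
  linear:
    - [-0.05,0,0]
    - [-0.11,0,0]
    - [-0.18,0,0]
    - [-0.25,0,0]
    - [-0.32,0,0]
  delta_rot:
    - [0,0,0]
    - [0,0,0]
    - [0,0,0]
    - [0,0,0]
    - [0,0,0]

```text
clock: 20.63
position: [0.5486, -0.01, 0.0463]
tool_rot: [-3.142, 0.0, 1.622]
force: [0.4, 0.2, 0.7]
grip_width: 0.0001
finger_force: 0.1
```

apply_moves:
  linear:
    - [-0.07,0,0]
    - [-0.14,0,0]
    - [-0.21,0,0]
    - [-0.28,0,0]
    - [-0.34,0,0]
  delta_rot:
    - [0,0,0]
    - [0,0,0]
    - [0,0,0]
    - [0,0,0]
    - [0,0,0]

```text
clock: 21.05
position: [0.5505, -0.0441, 0.0463]
tool_rot: [3.142, 0.0, 1.622]
force: [0.1, 0.5, 0.1]
grip_width: 0.0001
finger_force: 0.1
```

Run:
```python
from h import *
side('s19'); s=b(monitor.observe()['position']); hexfit('s19',*px(s[0]+.001,s[1]-.025))
```

```text
blob 273 [224. 221.] [-0.0724 -0.0571] 0.0538
blob 196 [276. 230.] [-0.0205 -0.1271] 0.0555
21.1 tcp [ 0.5505 -0.0453  0.0464] [-0.0189 -0.1062] [-0.4 -3.2  0.1] 1.6210921678671573
hex 132 [-0.0191 -0.1328] flat normal deg 28.9 err mm/pt 0.02634821703578501
```

apply_moves:
  linear:
    - [-0.05,0,0]
    - [-0.11,0,0]
    - [-0.18,0,0]
    - [-0.25,0,0]
    - [-0.32,0,0]
  delta_rot:
    - [0,0,0]
    - [0,0,0]
    - [0,0,0]
    - [0,0,0]
    - [0,0,0]

```text
clock: 21.52
position: [0.5521, -0.0759, 0.0463]
tool_rot: [-3.142, 0.0, 1.622]
force: [1.5, -0.5, -0.3]
grip_width: -0.0001
finger_force: 0.0
```

apply_moves:
  linear:
    - [-0.08,0,0]
    - [-0.16,0,0]
    - [-0.24,0,0]
    - [-0.3,0,0]
    - [-0.34,0,0]
  delta_rot:
    - [0,0,0]
    - [0,0,0]
    - [0,0,0]
    - [0,0,0]
    - [0,0,0]

```text
clock: 21.93
position: [0.5538, -0.1102, 0.0463]
tool_rot: [-3.142, 0.0, 1.622]
force: [-0.3, 1.0, 0.1]
grip_width: -0.0004
finger_force: 0.0
```

apply_moves:
  linear:
    - [0,0,-0.15]
    - [0,0,-0.35]
    - [0,0,-0.6]
    - [0,0,-0.85]
    - [0,0,-1]
  delta_rot:
    - [0,0,0]
    - [0,0,0]
    - [0,0,0]
    - [0,0,0]
    - [0,0,0]

```text
clock: 22.35
position: [0.5544, -0.1093, 0.1487]
tool_rot: [3.14, 0.0, 1.622]
force: [0.3, -0.8, 0.2]
grip_width: 0.0002
finger_force: 0.0
```

apply_moves:
  linear:
    - [0,0,0]
    - [0,0,0]
    - [0,0,0]
    - [0,0,0]
    - [0,0,0]
  delta_rot:
    - [0,0,0]
    - [0,0,0]
    - [0,0,0]
    - [0,0,0]
    - [0,0,0]

```text
clock: 22.77
position: [0.5534, -0.109, 0.1455]
tool_rot: [-3.14, -0.0, 1.623]
force: [0.1, 0.5, -0.0]
grip_width: 0.0003
finger_force: 0.0
```

Run:
```python
from h import *
side('s20'); d=np.load('pics/s20.npy'); W=world('side',d)
p=cv2.imread('pics/s20.png'); cv2.imwrite('pics/c20.png',cv2.resize(p[100:360,110:410],(692,600)))
a=.0529; X=W[...,0]-.5637; Y=W[...,1]-.0618; bx=X*np.cos(a)+Y*np.sin(a); by=-X*np.sin(a)+Y*np.cos(a)
m=(W[...,2]>.011)&(W[...,2]<.06)&(by<-.159)&(by>-.272)&(abs(bx)<.108)
n,l,st,c=cv2.connectedComponentsWithStats(m.astype(np.uint8))
for k in range(1,n):
    if st[k,4]>15: q=np.c_[bx[l==k],by[l==k],W[l==k][:,2]]; print(st[k,4],c[k].round(),q.min(0).round(3),q.max(0).round(3))
```

```text
blob 268 [224. 221.] [-0.0723 -0.0569] 0.0537
22.8167 tcp [ 0.5535 -0.109   0.1456] [-0.0192 -0.1701] [-0.4 -0.4 -0.1] 1.6225069267770715
383 [315. 238.] [ 0.007 -0.175  0.011] [ 0.075 -0.159  0.037]
206 [290. 255.] [-0.035 -0.174  0.011] [-0.001 -0.159  0.037]
```

View pics/c20.png

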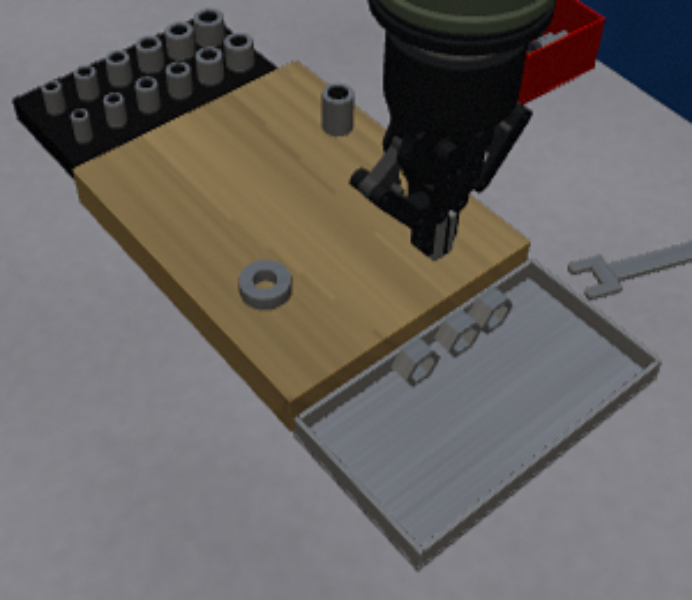

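All three nuts stand in the tray at (415,363), (460,335) and (490,310) in the crop. Their centres are about 9 mm inside the limit and their tops are at z ≈ 0.037 m. The bearing and socket have not moved and the hand is clear.

```bash
python3 -c "
from workcell import workorder; print(workorder.job_done())"
```

```text
the job is handed in; nothing more can be done
None
```

All three nuts were pushed off the board edge into the tray, the socket and bearing stayed where they were, the hand is clear, and the job was handed in at about 23 s; no verdict came back.

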